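# Lapped cover plate from the surface plate to the leak-test clamp

## Task

The thin lapped cover plate on the granite surface plate is to be leak-tested: slide it lengthways over an edge of the granite where there is room for your gripper, until its end overhangs by at least 2 cm, then take hold of the overhanging part and lift it off without ever letting it drop. Lay it flat on the port block of the test fixture, centred and in line with it, and then push the toggle clamp's handle fully down so that the clamp's pad holds the plate. Leave all the other things on the bench and on the granite where they are.

Things in the scene. Friction and masses are not known exactly. Their poses are not given: they have to be found in the camera images.
- slab: Dark granite surface plate, a fixed block 250 (its x) x 160 (y) x 50 high, at the left or the right. Origin: centre of its underside, on the bench top (z = 0); z up; top face 50 above the bench. Close beyond one of its short (x) ends stands the dial-indicator stand, beyond the other lies only the flat spanner; either end may be either.
- cover_plate: Flat aluminium plate 110 (x) x 50 (y) x 3 thick, 40 to 65 g, a 6.5 hole near each corner. Origin: centre of its underside; z is its normal. Starts flat near the middle of the granite, lengthways along it within 0.2 rad; too thin to grip there. It slides easily: a fingertip pressed on top with 5 to 20 N drags it. Overhanging, it stays put while its centre is over the granite. Same either way round.
- plate_end_a (a point): Middle of the plate's short end at its +x, 55 from the centre, mid-thickness.
- plate_end_b (a point): Middle of the plate's other short end, at its -x, 55 from the centre, mid-thickness.
- fixture: Fixed aluminium base 240 (x) x 110 (y) x 12. Origin: centre of its underside, on the bench top; z up; -x end nearer the robot. From -x: brass stub (to x = -139, top 36 up); port block, 64 (x) x 36 (y), top 60 up, centred at x = -65; clamp riser x = 8 to 70; gauge 46 high at x = 95, y = 34. The plate overhangs the block by 7 each side and 23 each end: fingers can straddle it down to 40 up.
- port (a point): Centre of the port block's top face (the O-ring is round it), 60 above the bench, at x = -65 in the fixture's frame.
- clamp (a joint): Toggle clamp handle angle h (rad): 0 = fully down, handle level, plate clamped; grows as the handle is lifted to 1.1, fully open. Starts at 1.0 to 1.1. Stays where it is left; about 7 N at the grip moves it, a little more at the very end as the pad meets the plate. The bar's angle is 1.65 h.
- clamp_hinge (a point): Handle hinge centre, at x = 41, y = 0, 84 above the bench in the fixture's frame; axis along the fixture's y. From here the handle points along the fixture's +x when down and swings up towards +z when open.
- clamp_grip (a point): Point on the handle's axis 85 from its hinge, to push on; the grip is a black round bar 17 in diameter reaching from 40 to 108 from the hinge.
- clamp_bar: Clamp's steel bar with rubber-tipped spindle. Origin: its hinge, x = 20, y = 0, 84 above the bench in the fixture's frame. When down it reaches 95 along the fixture's -x and its pad (13 wide), 85 from the hinge, presses on the middle of a plate on the port block; when open it leans a little past upright, tip to 180 above the bench, spindle then pointing to -x, 22 out from the bar.
- vee_block: Cast-iron vee block 55 (x) x 30 (y) x 35 high, 0.25 kg, loose on the granite beside the plate. Origin: centre of its underside. Leave alone.
- gauge_block: Steel setting block 75 (x) x 25 (y) x 50 high, 0.6 kg, loose on the granite on the plate's other side. Origin: centre of its underside. Leave alone.
- dial_stand: Dial-indicator stand, 1.4 kg, loose on the bench close to one end of the granite: base 58 (x) x 50 (y) x 55 high, a thin column to 225 high and a dial 57 in diameter carried 75 to 95 out to its -y at 165 high. Origin: centre of the base's underside. Leave alone.
- wrench: Flat steel open-ended spanner 150 long (x), under 12 high, lying on the bench beyond the other end of the granite, across it. Origin: under its middle. Leave alone.
- screwdriver: Screwdriver 170 long (x), lying beside the fixture, under 35 high. Leave alone.
- fitting: Small stepped brass fitting 26 in diameter, 34 high, standing beside the fixture on the other side. Origin: centre of its underside. Leave alone.
- oil_bottle: Small clear oil bottle 48 in diameter, 130 high, standing beyond the fixture's handle end. Origin: centre of its underside. Leave alone.
- bolt_tray: Steel tray of bolts 110 (x) x 150 (y) x 30 high, fixed on the bench near the middle, beyond the work. Origin: centre of its underside.
Things that resemble listed ones, but are neither listed nor needed, are in the scene too. What is shaped like the cover_plate but orange or purple is not meant.

How it is judged:
By the outcome, as a careful person would: the job done as asked, in the order asked, and still so for the second after the job is handed in, with the robot touching nothing.
It also fails if it takes over 64 s, if anything falls off the work surface, if the arm or the gripper's body presses on something with over 40 N, if the wrist force passes 120 N, or if a joint passes its speed limit or range.

## Robot

A 6-joint arm with a two-finger parallel gripper is mounted at the origin on the work surface. World frame = base frame: x ahead of the robot, y to its left, z up, the work surface at z = 0. Lengths are in m, angles in rad, forces in N, time in s.
With the tool pointing down it reaches from about 0.375 to 0.9 m from the base axis. Payload 3.1 kg.
Tool frame: the origin (TCP) lies midway between the tips of the shut fingers; the grasp point (between the pads) lies 19 mm behind it (manip.grasp_offset is the distance from the TCP to the grasp point, in m); z points along the fingers, y is the line along which they close (so a half turn about z gives the same grasp; the last joint's range is limited). The gripper opens to 85 mm and grips with 20 to 120 N. Pads are 22 mm wide; open, the fingers measure 114 mm over their backs; the gripper's body (76 mm by 85 mm) begins 54 mm behind the grasp point. The pads swing forward as they close: fully open they stand 13 mm farther back than shut.
Start: joints at [0.934, 0.527, 1.433, -0, 1.181, -0.178], TCP at [0.276, 0.561, 0.231] pointing down, gripper open.
Joint ranges: [-3.08, 3.08], [-0.75, 2.2], [0.22, 2.44], [-1.43, 4.57], [0, 2.65], [-2.85, 2.85]. Speed limits (rad/s): [2.79, 2.79, 3.14, 3.14, 3.14, 3.14].

## Interface

Orientations are given as a unit quaternion [x, y, z, w].
In Python, from station import sensors, cams, order, manip gives the robot as it stands.
- The arm moves only by the tool move_arm, never from a script. Its argument "targets" is a list of rows, each an object of numbers: "dx", "dy", "dz": the shift along the world's x, y, z normalised to -1 to 1, where 1 is 25 mm; "rx", "ry", "rz": the turn, a rotation vector about the world's x, y, z normalised to -1 to 1, where 1 is 30 degrees. A call has exactly 10 rows; each row shifts and turns the commanded pose from where the row before left it; what a row does not reach is not made up. A row lasts 1/8 s, in which the tool goes at most 62.5 mm and 10.7 degrees, less where a joint would pass 70% of its speed; a pose out of reach is approached as far as the arm can. A call with a number of a shift or a turn outside -1 to 1 is refused whole. A call with a gripper value outside its range is refused whole. "claw" is the opening in per cent of the stroke, from 0 (shut) to 100 (fully open), set as the call begins (left out, the last holds). The fingers move at their own pace and stop on an object; "newtons" is the grip in N (left out, the last holds). Time passes only in rows, so rows that do not move let the fingers close, or fill a call up. It gives the time, the measured TCP pose, the force, the opening and the grip force at its end, in the units of the state.
- sensors.sense(): the state, without advancing time (a new reading comes with each control period).
- cams.snapshot(name): name is "scene" or "top" or "wrist"; returns the picture (480x640x3 uint8, red, green, blue); there is no depth.
- cams.camera_model(name): a dict with "fx", "fy", "cx", "cy" (pixels), "extrinsics" (4x4, takes a point from world to camera coordinates). Camera axes: x right, y down, z forward; pixel columns grow to the right and rows downward; lengths in m; the calibration is good to about 2 mm. A picture is of the moment at which its call begins: read the wrist's pose just before it. camera_model takes no time and is no camera call; for the wrist camera it gives the pose at the moment of the call.
- order.sign_off(): hands the job in; it is judged then, once.
The state is a dict: "t": time; "q": joint angles; "qd": joint speeds; "tau": joint torques, N m; "tcp_pos": TCP position; "tool_rot": TCP orientation; "force": force on the tool from outside, world axes, zero at the start; "ft_torque": the same for the moment, N m; "finger_gap": opening from 0.0 (shut) to 1.0 (fully open); "gripper_force": force on a finger pad.
Only numpy, scipy, OpenCV 4.12 (cv2) and the standard library are available. Lean on these libraries where they do the work, as an engineer would, in place of code of your own. Each camera call takes 0.05 s, during which the arm holds its last target. There are 200 camera calls.

## Working session

There is one attempt and no reset: what is moved stays moved. The work goes in short steps, Python scripts to look and compute and a tool call to move; the robot and the scene stay as the last step left them, time stands still between calls to the robot, and variables do not carry over. Pictures are saved under pics/ and viewed, at most 10 in all, crops included, and the job is handed in when it is done.

Besides the shell and the picture viewer there is one more tool, called as name(argument=value, ...) on one line, values as JSON. move_arm: Moves the arm, as the interface text tells. Scaled input: -1 to 1 covers 25 mm each way for a shift and 30 degrees each way for a turn. Its arguments: {"type":"object","properties":{"targets":{"type":"array"},"claw":{"type":"number"},"newtons":{"type":"number"}},"required":["targets"]}

```bash
mkdir -p pics
python3 - <<'E'
from station import sensors,cams
import cv2,numpy as np
s=sensors.sense();print(s)
for n in("top","scene"):
    im=cams.snapshot(n);cv2.imwrite(f"pics/{n}0.png",im[:,:,::-1]);m=cams.camera_model(n);print(n,m)
E
```

```text
{'t': 0.0, 'q': array([ 9.34523803e-01,  5.28449815e-01,  1.43391500e+00, -9.12381750e-06,
        1.18138900e+00, -1.78503860e-01]), 'qd': array([ 0.00147311,  0.00185375, -0.00208579,  0.00180757, -0.00145083,
        0.00152506]), 'tau': array([ 7.62738127e-04, -4.42346478e+01, -1.78024650e+01, -2.78950283e-04,
        8.40546418e-03, -2.67237240e-06]), 'tcp_pos': array([0.27576078, 0.56007324, 0.23033962]), 'tool_rot': array([ 2.26889270e-01,  9.73919962e-01, -9.93816041e-04, -4.24266442e-04]), 'force': array([-0.51204437,  0.66289313,  1.1063179 ]), 'ft_torque': array([0.01188219, 0.01838851, 0.02733974]), 'gripper_force': 0.0, 'finger_gap': 0.998394948891151}
top {'fx': 487.1031424096748, 'fy': 487.1031424096748, 'cx': 314.2262745036068, 'cy': 242.19624190721072, 'extrinsics': array([[ 1.31931618e-02, -9.99912596e-01,  8.60302295e-04,
        -2.62003227e-03],
       [-9.94663312e-01, -1.32119390e-02, -1.02324678e-01,
         5.71843959e-01],
       [ 1.02327100e-01,  4.94274901e-04, -9.94750682e-01,
         1.23590028e+00],
       [ 0.00000000e+00,  0.00000000e+00,  0.00000000e+00,
         1.00000000e+00]])}
scene {'fx': 455.02819007719853, 'fy': 455.02819007719853, 'cx': 314.93060027568623, 'cy': 237.8224134135177, 'extrinsics': array([[-0.31983583,  0.94742697,  0.00933689,  0.17251623],
       [ 0.71267488,  0.24705766, -0.65654933, -0.35788123],
       [-0.6243393 , -0.20333383, -0.7542253 ,  1.44561785],
       [ 0.        ,  0.        ,  0.        ,  1.        ]])}
```

View pics/top0.png

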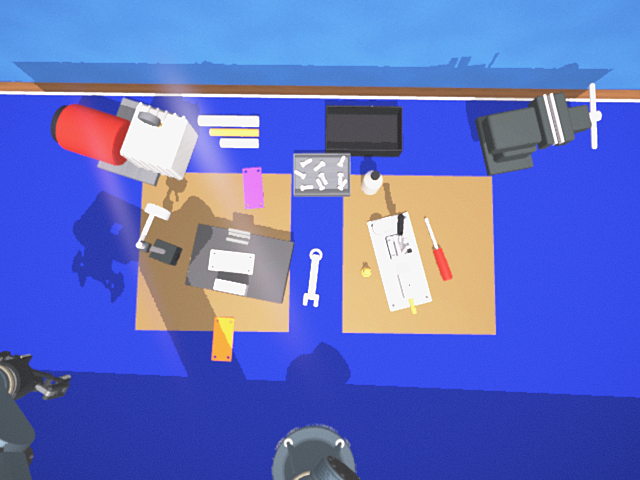

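View pics/scene0.png

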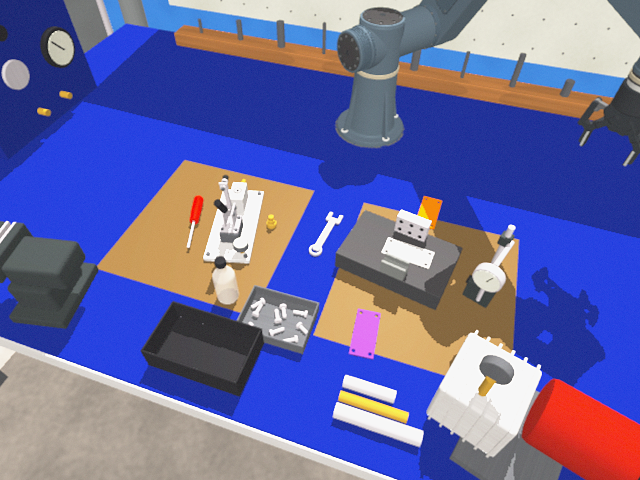

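The top view shows the slab at (240,262) with the spanner off its right end (world -y), the plate at (231,262), and the dial stand at the left end. The fixture is at (398,262), tilted, with its brass stub at (412,305). So the plate should slide right.

```bash
cat > h.py <<'E'
import numpy as np,cv2
from station import sensors,cams
from scipy.spatial.transform import Rotation as R
def plane(m,uv,z):
    uv=np.atleast_2d(np.asarray(uv,float));E=m["extrinsics"];Rm=E[:3,:3];c=-Rm.T@E[:3,3]
    d=np.c_[(uv[:,0]-m["cx"])/m["fx"],(uv[:,1]-m["cy"])/m["fy"],np.ones(len(uv))]@Rm
    return c+d*((z-c[2])/d[:,2])[:,None]
def proj(m,P):
    p=np.atleast_2d(P)@m["extrinsics"][:3,:3].T+m["extrinsics"][:3,3]
    return np.c_[p[:,0]/p[:,2]*m["fx"]+m["cx"],p[:,1]/p[:,2]*m["fy"]+m["cy"]]
def rect(P):
    """centre, (long,short), angle of long axis, from world xy points"""
    (c,s,a)=cv2.minAreaRect((P[:,:2]*1000).astype(np.float32));a=np.radians(a)
    if s[0]<s[1]: s=s[::-1];a+=np.pi/2
    return np.round(c,1),np.round(s,1),round((a+np.pi/2)%np.pi-np.pi/2,3)
E
python3 - <<'E'
from h import *
im=cv2.imread("pics/top0.png");m=cams.camera_model("top");hsv=cv2.cvtColor(im,cv2.COLOR_BGR2HSV);S,V=hsv[:,:,1],hsv[:,:,2]
def big(mask,x0,y0,x1,y1,z,k=3):
    q=np.zeros_like(mask,np.uint8);q[y0:y1,x0:x1]=mask[y0:y1,x0:x1]
    for c in sorted(cv2.findContours(q,cv2.RETR_EXTERNAL,cv2.CHAIN_APPROX_NONE)[0],key=cv2.contourArea)[::-1][:k]:
        if len(c)>8: print(cv2.boundingRect(c),rect(plane(m,c[:,0],z)))
w=((S<50)&(V>170)).astype(np.uint8)*255
print("white slab");big(w,185,220,295,305,.053)
print("fix");big(((S<60)&(V>120)).astype(np.uint8)*255,350,200,440,320,.012)
print("slab");big(((S<70)&(V<160)).astype(np.uint8)*255,180,215,300,310,.05)
c=np.hstack([cv2.resize(im[215:310,180:300],None,fx=4,fy=4,interpolation=cv2.INTER_CUBIC)[:380],cv2.resize(im[205:321,350:440],None,fx=3.27,fy=3.27,interpolation=cv2.INTER_CUBIC)[:380]]) if 0 else None
a=cv2.resize(im[218:308,180:300],None,fx=4,fy=4,interpolation=cv2.INTER_CUBIC);b=cv2.resize(im[203:323,360:440],None,fx=4,fy=4,interpolation=cv2.INTER_CUBIC)
o=np.zeros((480,800,3),np.uint8);o[:360,:480]=a;o[:480,480:800]=b;cv2.imwrite("pics/c1.png",o)
E
```

```text
white slab
(208, 249, 47, 26) (array([517.5, 214.9]), array([115.8,  54.8]), np.float64(1.479))
(213, 278, 35, 18) (array([453.1, 215.5]), array([86.7, 30. ]), np.float64(1.388))
(228, 228, 24, 12) (array([590.7, 196.9]), array([60.5, 19.2]), np.float64(1.338))
fix
(367, 212, 65, 100) (array([ 527.3, -217.5]), array([243.4, 114. ]), np.float64(0.256))
(425, 218, 13, 31) (array([ 602.2, -302.8]), array([85.1,  9.3]), np.float64(0.348))
slab
(185, 224, 81, 76) (array([519.2, 217. ]), array([208. , 160.5]), np.float64(1.407))
(251, 232, 43, 71) (array([522.7,  84.9]), array([189.5,  93.9]), np.float64(0.443))
(180, 248, 2, 5) (array([545.2, 345.7]), array([10.2,  2.5]), np.float64(0.041))
```

View pics/c1.png

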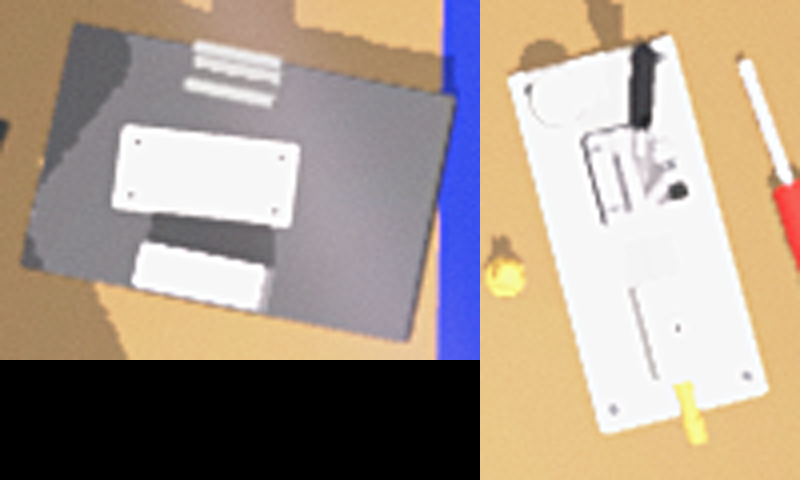

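Run:
```python
from h import *
m=cams.camera_model("top")
c=np.array([[77,23],[22,267],[410,340],[440,97],[455,95]])/4+[180,218]
print("slab",plane(m,c,.05).round(4))
print("stand base~",plane(m,[[165,252]],.055).round(3),plane(m,[[150,225]],.165).round(3))
```

```text
slab [[0.6133 0.3004 0.05  ]
 [0.4571 0.3294 0.05  ]
 [0.4145 0.0829 0.05  ]
 [0.5687 0.0668 0.05  ]
 [0.5702 0.0573 0.05  ]]
stand base~ [[0.539 0.383 0.055]] [[0.593 0.387 0.165]]
```

move_arm(targets=[{"dx": 0.4, "dy": -1, "rz": -0.35}, {"dx": 0.4, "dy": -1, "rz": -0.35}, {"dx": 0.4, "dy": -1, "rz": -0.35}, {"dx": 0.4, "dy": -1, "rz": -0.35}, {"dx": 0.4, "dy": -1, "rz": -0.35}, {"dx": 0.4, "dy": -1, "rz": -0.3}, {"dx": 0.4, "dy": -1, "rz": -0.25}, {"dx": 0.4, "dy": -1}, {"dx": 0.4, "dy": -1}, {"dx": 0.4, "dy": -1}], claw=0, newtons=60)

```text
schema error: expected keys dx, dy, dz, rx, ry, rz
```

move_arm(targets=[{"dx": 0.7, "dy": -0.4}, {"dx": 0.7, "dy": -0.4}, {"dx": 0.7, "dy": -0.4}, {"dx": 0.7, "dy": -0.4}, {"dx": 0.7, "dy": -0.4}, {"dx": 0.7, "dy": -0.4}, {"dx": 0.7, "dy": -0.4}, {"dx": 0.7, "dy": -0.4}, {"dx": 0.1}, {"dx": 0}])

```text
schema error: expected keys dx, dy, dz, rx, ry, rz
```

Run:
```python
from h import *
m=cams.camera_model("wrist");im=cams.snapshot("wrist");cv2.imwrite("pics/w1.png",im[:,:,::-1]);np.save("w1.npy",m,allow_pickle=True)
E=m["extrinsics"];print(-E[:3,:3].T@E[:3,3],E[2,:3],m["fx"]);s=sensors.sense();print(s["t"],s["tcp_pos"],s["tool_rot"],s["q"],s["force"])
```

```text
[0.21039924 0.59312747 0.37273722] [ 0.25785273 -0.12851419 -0.95759912] 394.77267352421575
0.15 [0.27588139 0.56020588 0.230573  ] [ 2.26919993e-01  9.73913054e-01 -7.57129787e-04 -3.27302853e-04] [ 9.34489608e-01  5.28229488e-01  1.43360684e+00  1.14132470e-06
  1.18140601e+00 -1.78478984e-01] [-1.00955796 -1.20413054 -1.15687729]
```

View pics/w1.png

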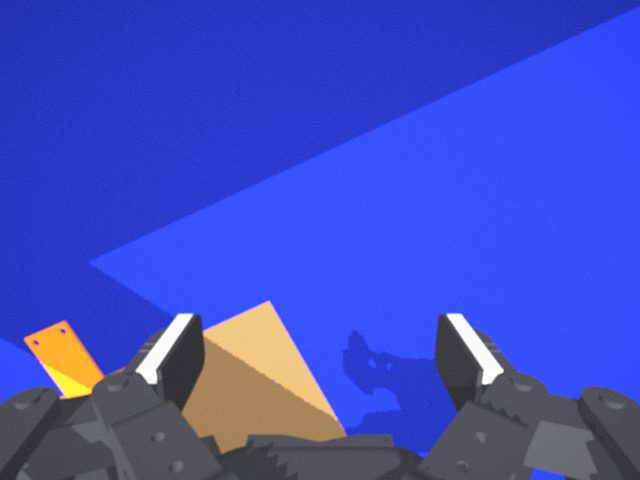

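move_arm(targets=[{"dx": 0.4, "dy": -1, "dz": 0, "rx": 0, "ry": 0, "rz": -0.35}, {"dx": 0.4, "dy": -1, "dz": 0, "rx": 0, "ry": 0, "rz": -0.35}, {"dx": 0.4, "dy": -1, "dz": 0, "rx": 0, "ry": 0, "rz": -0.35}, {"dx": 0.4, "dy": -1, "dz": 0, "rx": 0, "ry": 0, "rz": -0.35}, {"dx": 0.4, "dy": -1, "dz": 0, "rx": 0, "ry": 0, "rz": -0.35}, {"dx": 0.4, "dy": -1, "dz": 0, "rx": 0, "ry": 0, "rz": -0.3}, {"dx": 0.4, "dy": -1, "dz": 0, "rx": 0, "ry": 0, "rz": -0.25}, {"dx": 0.4, "dy": -1, "dz": 0, "rx": 0, "ry": 0, "rz": 0}, {"dx": 0.4, "dy": -1, "dz": 0, "rx": 0, "ry": 0, "rz": 0}, {"dx": 0.4, "dy": -1, "dz": 0, "rx": 0, "ry": 0, "rz": 0}], claw=0, newtons=60)

```text
t: 1.4
tcp_pos: [0.3763, 0.3097, 0.2312]
tool_rot: [0.739, 0.674, -0.0, -0.0]
force: [0.3, 0.3, 0.1]
finger_gap: 0.001
gripper_force: 0.0
```

move_arm(targets=[{"dx": 0.7, "dy": -0.4, "dz": 0, "rx": 0, "ry": 0, "rz": 0}, {"dx": 0.7, "dy": -0.4, "dz": 0, "rx": 0, "ry": 0, "rz": 0}, {"dx": 0.7, "dy": -0.4, "dz": 0, "rx": 0, "ry": 0, "rz": 0}, {"dx": 0.7, "dy": -0.4, "dz": 0, "rx": 0, "ry": 0, "rz": 0}, {"dx": 0.7, "dy": -0.4, "dz": 0, "rx": 0, "ry": 0, "rz": 0}, {"dx": 0.7, "dy": -0.4, "dz": 0, "rx": 0, "ry": 0, "rz": 0}, {"dx": 0.7, "dy": -0.4, "dz": 0, "rx": 0, "ry": 0, "rz": 0}, {"dx": 0.7, "dy": -0.4, "dz": 0, "rx": 0, "ry": 0, "rz": 0}, {"dx": 0.1, "dy": 0, "dz": 0, "rx": 0, "ry": 0, "rz": 0}, {"dx": 0, "dy": 0, "dz": 0, "rx": 0, "ry": 0, "rz": 0}])

```text
t: 2.65
tcp_pos: [0.5184, 0.2307, 0.2311]
tool_rot: [0.739, 0.674, -0.0, -0.0]
force: [0.1, 0.8, 0.3]
finger_gap: 0.0
gripper_force: 0.0
```

Run:
```python
from h import *
m=cams.camera_model("wrist");im=cams.snapshot("wrist");cv2.imwrite("pics/w2.png",im[:,:,::-1]);np.save("w2.npy",m,allow_pickle=True)
s=sensors.sense();print(s["t"],s["tcp_pos"],s["tool_rot"],s["force"],R.from_quat(s["tool_rot"]).as_matrix().round(3))
h=cv2.cvtColor(im,cv2.COLOR_RGB2HSV);w=((h[...,1]<50)&(h[...,2]>170)).astype(np.uint8)
for c in cv2.findContours(w,cv2.RETR_EXTERNAL,cv2.CHAIN_APPROX_NONE)[0]:
    if cv2.contourArea(c)>600: print(cv2.boundingRect(c),rect(plane(m,c[:,0],.053)))
```

```text
2.7 [0.51802768 0.23084309 0.2311405 ] [ 7.38538815e-01  6.74210720e-01 -4.00772383e-04 -4.03482934e-04] [ 0.05453922  0.14158113 -0.74914355] [[ 0.091  0.996 -0.001]
 [ 0.996 -0.091  0.   ]
 [-0.    -0.001 -1.   ]]
(217, 217, 38, 100) (array([442.2, 195. ]), array([89.1, 30.1]), np.float64(1.379))
(290, 171, 62, 128) (array([517.9, 215.5]), array([110.9,  50.8]), np.float64(1.474))
```

View pics/w2.png

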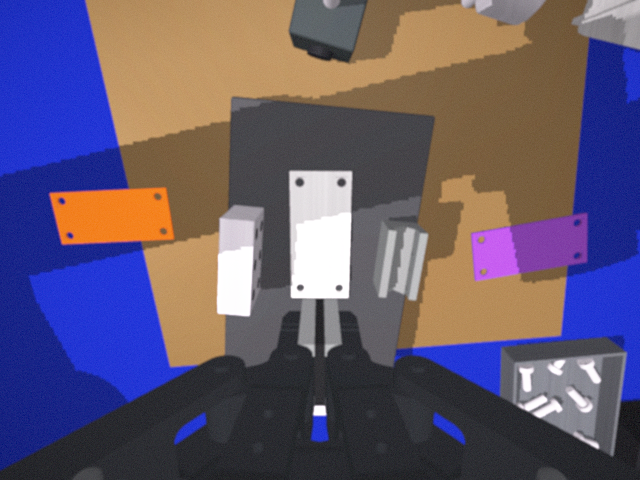

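The wrist view shows the plate at (320,235) with the fingers lined up on its axis. Measured 110.9 x 50.8 mm at (0.518, 0.2155), which agrees with the top view.

move_arm(targets=[{"dx": 0.06, "dy": 0, "dz": -1, "rx": 0, "ry": 0, "rz": 0}, {"dx": 0, "dy": 0, "dz": -1, "rx": 0, "ry": 0, "rz": 0}, {"dx": 0, "dy": 0, "dz": -1, "rx": 0, "ry": 0, "rz": 0}, {"dx": 0, "dy": 0, "dz": -1, "rx": 0, "ry": 0, "rz": 0}, {"dx": 0, "dy": 0, "dz": -1, "rx": 0, "ry": 0, "rz": 0}, {"dx": 0, "dy": 0, "dz": -1, "rx": 0, "ry": 0, "rz": 0}, {"dx": 0, "dy": 0, "dz": -0.6, "rx": 0, "ry": 0, "rz": 0}, {"dx": 0, "dy": 0, "dz": -0.2, "rx": 0, "ry": 0, "rz": 0}, {"dx": 0, "dy": 0, "dz": 0, "rx": 0, "ry": 0, "rz": 0}, {"dx": 0, "dy": 0, "dz": 0, "rx": 0, "ry": 0, "rz": 0}])

```text
t: 3.95
tcp_pos: [0.5208, 0.2308, 0.0622]
tool_rot: [0.739, 0.674, 0.001, 0.0]
force: [0.2, -0.0, 0.5]
finger_gap: 0.004
gripper_force: 0.0
```

move_arm(targets=[{"dx": 0, "dy": 0, "dz": -0.08, "rx": 0, "ry": 0, "rz": 0}, {"dx": 0, "dy": 0, "dz": -0.04, "rx": 0, "ry": 0, "rz": 0}, {"dx": 0, "dy": 0, "dz": -0.04, "rx": 0, "ry": 0, "rz": 0}, {"dx": 0, "dy": 0, "dz": -0.03, "rx": 0, "ry": 0, "rz": 0}, {"dx": 0, "dy": 0, "dz": -0.02, "rx": 0, "ry": 0, "rz": 0}, {"dx": 0, "dy": 0, "dz": 0, "rx": 0, "ry": 0, "rz": 0}, {"dx": 0, "dy": 0, "dz": 0, "rx": 0, "ry": 0, "rz": 0}, {"dx": 0, "dy": 0, "dz": 0, "rx": 0, "ry": 0, "rz": 0}, {"dx": 0, "dy": 0, "dz": 0, "rx": 0, "ry": 0, "rz": 0}, {"dx": 0, "dy": 0, "dz": 0, "rx": 0, "ry": 0, "rz": 0}])

```text
t: 5.2
tcp_pos: [0.5202, 0.2306, 0.0561]
tool_rot: [0.739, 0.674, 0.0, 0.0]
force: [-0.1, -0.2, 0.3]
finger_gap: -0.003
gripper_force: 0.0
```

move_arm(targets=[{"dx": 0, "dy": 0, "dz": -0.08, "rx": 0, "ry": 0, "rz": 0}, {"dx": 0, "dy": 0, "dz": -0.03, "rx": 0, "ry": 0, "rz": 0}, {"dx": 0, "dy": 0, "dz": -0.03, "rx": 0, "ry": 0, "rz": 0}, {"dx": 0, "dy": 0, "dz": 0, "rx": 0, "ry": 0, "rz": 0}, {"dx": 0, "dy": 0, "dz": 0, "rx": 0, "ry": 0, "rz": 0}, {"dx": 0, "dy": 0, "dz": 0, "rx": 0, "ry": 0, "rz": 0}, {"dx": 0, "dy": 0, "dz": 0, "rx": 0, "ry": 0, "rz": 0}, {"dx": 0, "dy": 0, "dz": 0, "rx": 0, "ry": 0, "rz": 0}, {"dx": 0, "dy": 0, "dz": 0, "rx": 0, "ry": 0, "rz": 0}, {"dx": 0, "dy": 0, "dz": 0, "rx": 0, "ry": 0, "rz": 0}])

```text
t: 6.45
tcp_pos: [0.5201, 0.2306, 0.0531]
tool_rot: [0.739, 0.674, -0.0, 0.0]
force: [0.1, 0.6, 4.8]
finger_gap: 0.001
gripper_force: 2.7
```

move_arm(targets=[{"dx": 0, "dy": 0, "dz": -0.02, "rx": 0, "ry": 0, "rz": 0}, {"dx": 0, "dy": 0, "dz": -0.01, "rx": 0, "ry": 0, "rz": 0}, {"dx": 0, "dy": 0, "dz": 0, "rx": 0, "ry": 0, "rz": 0}, {"dx": -0.01, "dy": -0.1, "dz": 0, "rx": 0, "ry": 0, "rz": 0}, {"dx": -0.01, "dy": -0.1, "dz": 0, "rx": 0, "ry": 0, "rz": 0}, {"dx": -0.02, "dy": -0.2, "dz": 0, "rx": 0, "ry": 0, "rz": 0}, {"dx": -0.02, "dy": -0.2, "dz": 0, "rx": 0, "ry": 0, "rz": 0}, {"dx": -0.02, "dy": -0.2, "dz": 0, "rx": 0, "ry": 0, "rz": 0}, {"dx": -0.02, "dy": -0.2, "dz": 0, "rx": 0, "ry": 0, "rz": 0}, {"dx": -0.02, "dy": -0.2, "dz": 0, "rx": 0, "ry": 0, "rz": 0}])

```text
t: 7.7
tcp_pos: [0.519, 0.2013, 0.0531]
tool_rot: [0.739, 0.674, 0.002, 0.001]
force: [0.2, 1.2, 6.8]
finger_gap: -0.001
gripper_force: 3.7
```

```bash
cat >> h.py <<'E'
def wplate(z=.053,lo=120):
    m=cams.camera_model("wrist");im=cams.snapshot("wrist");cv2.imwrite("pics/last.png",im[:,:,::-1])
    s=sensors.sense();print(round(s["t"],2),s["tcp_pos"].round(4),s["force"].round(1))
    h=cv2.cvtColor(im,cv2.COLOR_RGB2HSV);w=((h[...,1]<50)&(h[...,2]>lo)).astype(np.uint8)
    for c in cv2.findContours(w,cv2.RETR_EXTERNAL,cv2.CHAIN_APPROX_NONE)[0]:
        if cv2.contourArea(c)>600: print(cv2.boundingRect(c),rect(plane(m,c[:,0],z)))
E
python3 -c "
from h import *
wplate()"
```

```text
7.75 [0.519  0.2007 0.0531] [0.2 0.2 6.9]
(525, 290, 53, 126) (array([612. , 176.4]), array([58.3,  7.7]), np.float64(1.381))
(461, 268, 75, 129) (array([589.4, 188.2]), array([56.9, 20.7]), np.float64(1.379))
(249, 220, 136, 146) (array([519.2, 211.6]), array([61.4, 50.9]), np.float64(1.474))
(31, 218, 157, 225) (array([435.2, 199.4]), array([105. ,  59.6]), np.float64(1.383))
```

move_arm(targets=[{"dx": -0.04, "dy": -0.4, "dz": 0, "rx": 0, "ry": 0, "rz": 0}, {"dx": -0.04, "dy": -0.4, "dz": 0, "rx": 0, "ry": 0, "rz": 0}, {"dx": -0.04, "dy": -0.4, "dz": 0, "rx": 0, "ry": 0, "rz": 0}, {"dx": -0.04, "dy": -0.4, "dz": 0, "rx": 0, "ry": 0, "rz": 0}, {"dx": -0.04, "dy": -0.4, "dz": 0, "rx": 0, "ry": 0, "rz": 0}, {"dx": -0.04, "dy": -0.4, "dz": 0, "rx": 0, "ry": 0, "rz": 0}, {"dx": -0.04, "dy": -0.4, "dz": 0, "rx": 0, "ry": 0, "rz": 0}, {"dx": -0.04, "dy": -0.4, "dz": 0, "rx": 0, "ry": 0, "rz": 0}, {"dx": -0.03, "dy": -0.3, "dz": 0, "rx": 0, "ry": 0, "rz": 0}, {"dx": 0, "dy": 0, "dz": 0, "rx": 0, "ry": 0, "rz": 0}])

```text
t: 9.0
tcp_pos: [0.5102, 0.1125, 0.0531]
tool_rot: [0.739, 0.674, 0.001, 0.002]
force: [-0.6, -2.6, 9.7]
finger_gap: 0.004
gripper_force: 4.5
```

```bash
python3 -c "
from h import *
wplate()
s=cams.snapshot('top');cv2.imwrite('pics/top1.png',s[:,:,::-1])"
```

```text
9.05 [0.5101 0.1125 0.0531] [ 0.1 -2.5  8.7]
(249, 221, 136, 145) (array([510.2, 122.6]), array([61.2, 50.6]), np.float64(1.471))
(480, 69, 43, 100) (array([579.5, 182.8]), array([32.9,  7.8]), np.float64(1.382))
(504, 67, 61, 104) (array([591.2, 182.1]), array([34.2, 12.7]), np.float64(1.349))
(565, 61, 54, 117) (array([610.4, 179.7]), array([38.3,  7.7]), np.float64(1.379))
(0, 0, 93, 212) (array([422. , 200.8]), array([68.6, 33.5]), np.float64(1.386))
```

move_arm(targets=[{"dx": -0.02, "dy": -0.2, "dz": 0, "rx": 0, "ry": 0, "rz": 0}, {"dx": -0.02, "dy": -0.2, "dz": 0, "rx": 0, "ry": 0, "rz": 0}, {"dx": -0.02, "dy": -0.2, "dz": 0, "rx": 0, "ry": 0, "rz": 0}, {"dx": 0, "dy": -0.04, "dz": 0, "rx": 0, "ry": 0, "rz": 0}, {"dx": 0, "dy": 0, "dz": 0, "rx": 0, "ry": 0, "rz": 0}, {"dx": 0, "dy": 0, "dz": 0.3, "rx": 0, "ry": 0, "rz": 0}, {"dx": 0, "dy": 0, "dz": 0.5, "rx": 0, "ry": 0, "rz": 0}, {"dx": 0, "dy": 0, "dz": 1, "rx": 0, "ry": 0, "rz": 0}, {"dx": 0, "dy": 0, "dz": 1, "rx": 0, "ry": 0, "rz": 0}, {"dx": 0, "dy": 0, "dz": 1, "rx": 0, "ry": 0, "rz": 0}])

```text
t: 10.35
tcp_pos: [0.5067, 0.0971, 0.148]
tool_rot: [0.739, 0.674, -0.0, -0.0]
force: [-0.1, 0.0, 0.7]
finger_gap: -0.003
gripper_force: 0.0
```

move_arm(targets=[{"dx": 0, "dy": -1, "dz": 1, "rx": 0, "ry": 0, "rz": 0}, {"dx": 0, "dy": -1, "dz": 0.5, "rx": 0, "ry": 0, "rz": 0}, {"dx": -0.2, "dy": -0.8, "dz": 0, "rx": 0, "ry": 0, "rz": 0}, {"dx": -0.15, "dy": 0, "dz": 0, "rx": 0, "ry": 0, "rz": 0}, {"dx": 0, "dy": 0, "dz": 0, "rx": 0, "ry": 0, "rz": 0}, {"dx": 0, "dy": 0, "dz": 0, "rx": 0, "ry": 0, "rz": 0}, {"dx": 0, "dy": 0, "dz": 0, "rx": 0, "ry": 0, "rz": 0}, {"dx": 0, "dy": 0, "dz": 0, "rx": 0, "ry": 0, "rz": 0}, {"dx": 0, "dy": 0, "dz": 0, "rx": 0, "ry": 0, "rz": 0}, {"dx": 0, "dy": 0, "dz": 0, "rx": 0, "ry": 0, "rz": 0}], claw=100)

```text
t: 11.6
tcp_pos: [0.4982, 0.0272, 0.1843]
tool_rot: [0.739, 0.674, -0.0, -0.0]
force: [-0.4, 0.4, -1.4]
finger_gap: 0.996
gripper_force: 0.0
```

```bash
python3 -c "
from h import *
wplate()"
```

```text
11.65 [0.4982 0.0271 0.1843] [ 0.4  0.9 -0.9]
(270, 382, 182, 60) (array([ 521.2, -146.2]), array([151.7,  52.1]), np.float64(0.254))
(554, 349, 60, 50) (array([ 697.2, -105.2]), array([45.3, 41.8]), np.float64(-1.169))
(577, 284, 58, 30) (array([708.5, -42.6]), array([43. , 23.6]), np.float64(-0.035))
(581, 222, 59, 37) (array([706.7,   4. ]), array([39.5, 23.9]), np.float64(0.365))
(215, 66, 178, 199) (array([490.6,  72.9]), array([132.9, 127.6]), np.float64(1.496))
```

View pics/last.png

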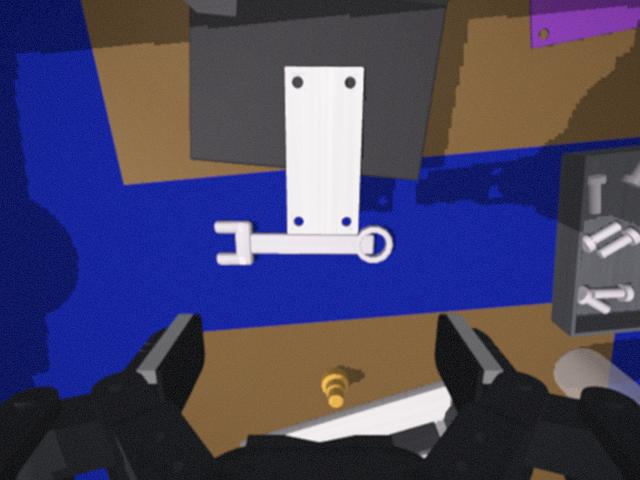

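The wrist view shows the plate overhanging the slab edge: far corners (285,67) and (363,68), near corners (288,234) and (358,235). The slab edge passes through (190,158) and (418,180). The spanner lies below, at (300,243).

```bash
python3 -c "
from h import *
m=cams.camera_model('wrist')
P=plane(m,[[285,67],[363,68],[288,234],[358,235]],.053);print(P.round(4))
far=P[:2].mean(0);near=P[2:].mean(0);d=near-far;print('near',near,'far',far,'L',np.linalg.norm(d),np.arctan2(d[1],d[0]),(near+far)/2)
print(plane(m,[[190,158],[418,180]],.05).round(4))
"
```

```text
[[0.4869 0.1392 0.053 ]
 [0.5364 0.1341 0.053 ]
 [0.4762 0.0297 0.053 ]
 [0.5262 0.0243 0.053 ]]
near [0.50119696 0.02701856 0.053     ] far [0.51163845 0.13666161 0.053     ] L 0.11013910460986474 -1.665741678698201 [0.5064177  0.08184009 0.053     ]
[[0.4152 0.0887 0.05  ]
 [0.5705 0.0593 0.05  ]]
```

move_arm(targets=[{"dx": 0.19, "dy": 0.7, "dz": 0, "rx": 0, "ry": 0, "rz": 0}, {"dx": 0, "dy": 0, "dz": -1, "rx": 0, "ry": 0, "rz": 0}, {"dx": 0, "dy": 0, "dz": -1, "rx": 0, "ry": 0, "rz": 0}, {"dx": 0, "dy": 0, "dz": -1, "rx": 0, "ry": 0, "rz": 0}, {"dx": 0, "dy": 0, "dz": -1, "rx": 0, "ry": 0, "rz": 0}, {"dx": 0, "dy": 0, "dz": -1, "rx": 0, "ry": 0, "rz": 0}, {"dx": 0, "dy": 0, "dz": -0.6, "rx": 0, "ry": 0, "rz": 0}, {"dx": 0, "dy": 0, "dz": -0.4, "rx": 0, "ry": 0, "rz": 0}, {"dx": 0, "dy": 0, "dz": -0.12, "rx": 0, "ry": 0, "rz": 0}, {"dx": 0, "dy": 0, "dz": 0, "rx": 0, "ry": 0, "rz": 0}])

```text
t: 12.9
tcp_pos: [0.5033, 0.0447, 0.0316]
tool_rot: [0.739, 0.674, 0.0, 0.0]
force: [0.3, -0.5, 0.7]
finger_gap: 1.0
gripper_force: 0.0
```

```bash
python3 -c "
from h import *
wplate()"
```

```text
12.95 [0.5034 0.0446 0.0318] [-0.   0.3 -0.5]
(197, 56, 242, 341) (array([508.6,  82.3]), array([111.4,  85.3]), np.float64(1.431))
```

View pics/last.png

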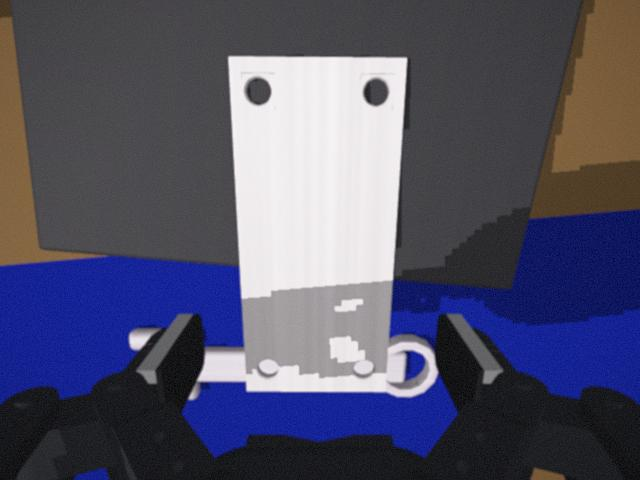

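The fingers straddle the overhanging end, which runs from (245,392) to (390,390), and are centred on it. Closing and lifting.

move_arm(targets=[{"dx": 0, "dy": 0, "dz": 0, "rx": 0, "ry": 0, "rz": 0}, {"dx": 0, "dy": 0, "dz": 0, "rx": 0, "ry": 0, "rz": 0}, {"dx": 0, "dy": 0, "dz": 0, "rx": 0, "ry": 0, "rz": 0}, {"dx": 0, "dy": 0, "dz": 0, "rx": 0, "ry": 0, "rz": 0}, {"dx": 0, "dy": 0, "dz": 0, "rx": 0, "ry": 0, "rz": 0}, {"dx": 0, "dy": 0, "dz": 0, "rx": 0, "ry": 0, "rz": 0}, {"dx": 0, "dy": 0, "dz": 0, "rx": 0, "ry": 0, "rz": 0}, {"dx": 0, "dy": 0, "dz": 0, "rx": 0, "ry": 0, "rz": 0}, {"dx": 0, "dy": 0, "dz": 0, "rx": 0, "ry": 0, "rz": 0}, {"dx": 0, "dy": 0, "dz": 0, "rx": 0, "ry": 0, "rz": 0}], claw=0, newtons=70)

```text
t: 14.2
tcp_pos: [0.5032, 0.0446, 0.0315]
tool_rot: [0.739, 0.674, 0.0, 0.0]
force: [-0.0, -0.6, 5.6]
finger_gap: 0.555
gripper_force: 71.2
```

move_arm(targets=[{"dx": 0, "dy": 0, "dz": 0.1, "rx": 0, "ry": 0, "rz": 0}, {"dx": 0, "dy": 0, "dz": 0.2, "rx": 0, "ry": 0, "rz": 0}, {"dx": 0, "dy": 0, "dz": 0.4, "rx": 0, "ry": 0, "rz": 0}, {"dx": 0, "dy": 0, "dz": 0.6, "rx": 0, "ry": 0, "rz": 0}, {"dx": 0, "dy": 0, "dz": 0.8, "rx": 0, "ry": 0, "rz": 0}, {"dx": 0, "dy": 0, "dz": 1, "rx": 0, "ry": 0, "rz": 0}, {"dx": 0, "dy": 0, "dz": 1, "rx": 0, "ry": 0, "rz": 0}, {"dx": 0, "dy": 0, "dz": 1, "rx": 0, "ry": 0, "rz": 0}, {"dx": 0, "dy": 0, "dz": 0.8, "rx": 0, "ry": 0, "rz": 0}, {"dx": 0, "dy": 0, "dz": 0.4, "rx": 0, "ry": 0, "rz": 0}])

```text
t: 15.45
tcp_pos: [0.5033, 0.0446, 0.1907]
tool_rot: [0.739, 0.674, 0.001, 0.001]
force: [0.3, 0.6, -0.2]
finger_gap: 0.553
gripper_force: 71.8
```

move_arm(targets=[{"dx": -0.1, "dy": -0.4, "dz": 0, "rx": 0, "ry": 0, "rz": -0.1}, {"dx": -0.2, "dy": -0.8, "dz": 0, "rx": 0, "ry": 0, "rz": -0.2}, {"dx": -0.2, "dy": -0.8, "dz": 0, "rx": 0, "ry": 0, "rz": -0.2}, {"dx": -0.2, "dy": -0.8, "dz": 0, "rx": 0, "ry": 0, "rz": -0.2}, {"dx": -0.2, "dy": -0.8, "dz": 0, "rx": 0, "ry": 0, "rz": -0.2}, {"dx": -0.2, "dy": -0.8, "dz": 0, "rx": 0, "ry": 0, "rz": -0.2}, {"dx": -0.2, "dy": -0.8, "dz": 0, "rx": 0, "ry": 0, "rz": -0.2}, {"dx": -0.2, "dy": -0.8, "dz": 0, "rx": 0, "ry": 0, "rz": -0.2}, {"dx": -0.2, "dy": -0.8, "dz": 0, "rx": 0, "ry": 0, "rz": -0.2}, {"dx": -0.2, "dy": -0.8, "dz": 0, "rx": 0, "ry": 0, "rz": -0.2}])

```text
t: 16.7
tcp_pos: [0.4542, -0.1462, 0.1879]
tool_rot: [0.971, 0.237, -0.001, -0.001]
force: [0.8, 0.1, -0.5]
finger_gap: 0.555
gripper_force: 71.9
```

move_arm(targets=[{"dx": -0.2, "dy": -0.8, "dz": 0, "rx": 0, "ry": 0, "rz": -0.2}, {"dx": -0.2, "dy": -0.8, "dz": 0, "rx": 0, "ry": 0, "rz": -0.2}, {"dx": -0.2, "dy": -0.8, "dz": 0, "rx": 0, "ry": 0, "rz": -0.1}, {"dx": -0.2, "dy": -0.8, "dz": 0, "rx": 0, "ry": 0, "rz": 0}, {"dx": -0.2, "dy": -0.5, "dz": 0, "rx": 0, "ry": 0, "rz": 0}, {"dx": -0.1, "dy": -0.2, "dz": 0, "rx": 0, "ry": 0, "rz": 0}, {"dx": 0, "dy": 0, "dz": 0, "rx": 0, "ry": 0, "rz": 0}, {"dx": 0, "dy": 0, "dz": 0, "rx": 0, "ry": 0, "rz": 0}, {"dx": 0, "dy": 0, "dz": 0, "rx": 0, "ry": 0, "rz": 0}, {"dx": 0, "dy": 0, "dz": 0, "rx": 0, "ry": 0, "rz": 0}])

```text
t: 17.95
tcp_pos: [0.4281, -0.2425, 0.1889]
tool_rot: [0.994, 0.112, 0.0, 0.0]
force: [-0.5, 0.1, 0.2]
finger_gap: 0.562
gripper_force: 71.8
```

```bash
python3 -c "
from h import *
wplate(.203)
np.save('mw.npy',cams.camera_model('wrist'),allow_pickle=True)
M=R.from_quat(sensors.sense()['tool_rot']).as_matrix();print(np.arctan2(M[1,1],M[0,1]))"
```

```text
18.0 [ 0.4281 -0.2426  0.1889] [-0.7  0.4 -0.1]
(227, 0, 178, 391) (array([ 470.4, -232.1]), array([130.7,  52.9]), np.float64(0.233))
(0, 0, 47, 179) (array([ 490.6, -135. ]), array([53.1, 11.3]), np.float64(-0.056))
-1.34730799229213
```

View pics/last.png

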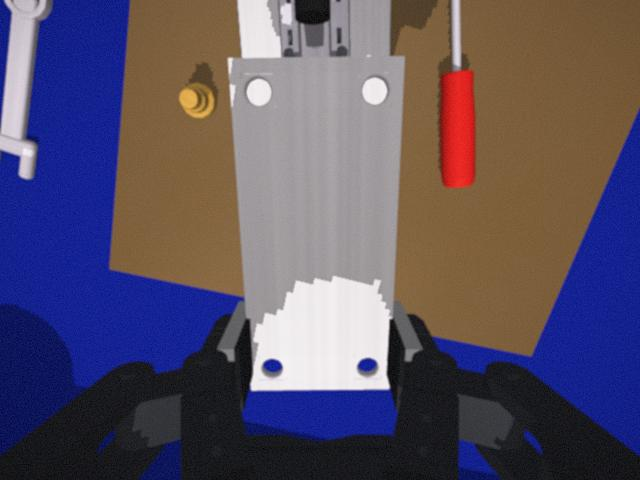

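The plate is held level, far end (231–405,57), near end (252–389,390), and it hides the port block. I'll back off along the fixture axis to look at the block before placing.

move_arm(targets=[{"dx": -0.5, "dy": -0.15, "dz": 0, "rx": 0, "ry": 0, "rz": 0.06}, {"dx": -0.8, "dy": -0.2, "dz": 0, "rx": 0, "ry": 0, "rz": 0}, {"dx": -0.8, "dy": -0.2, "dz": 0, "rx": 0, "ry": 0, "rz": 0}, {"dx": -0.8, "dy": -0.2, "dz": 0, "rx": 0, "ry": 0, "rz": 0}, {"dx": -0.6, "dy": -0.15, "dz": 0, "rx": 0, "ry": 0, "rz": 0}, {"dx": 0, "dy": 0, "dz": 0, "rx": 0, "ry": 0, "rz": 0}, {"dx": 0, "dy": 0, "dz": 0, "rx": 0, "ry": 0, "rz": 0}, {"dx": 0, "dy": 0, "dz": 0, "rx": 0, "ry": 0, "rz": 0}, {"dx": 0, "dy": 0, "dz": 0, "rx": 0, "ry": 0, "rz": 0}, {"dx": 0, "dy": 0, "dz": 0, "rx": 0, "ry": 0, "rz": 0}])

```text
t: 19.25
tcp_pos: [0.3407, -0.2653, 0.1888]
tool_rot: [0.992, 0.127, 0.0, -0.0]
force: [0.1, 0.2, -0.7]
finger_gap: 0.554
gripper_force: 71.8
```

```bash
python3 -c "
from h import *
wplate(.203)
m=cams.camera_model('wrist');np.save('mw.npy',m,allow_pickle=True)
f=np.array([np.cos(.256),np.sin(.256)]);n=np.array([-f[1],f[0]]);c=np.array([.5273,-.2175])
im=cv2.imread('pics/last.png')
def L(pts,z,col):
    P=np.array([[*(c+a*f+b*n),z] for a,b in pts]);cv2.polylines(im,[proj(m,P).round().astype(int)],True,col,1)
L([(-.12,-.055),(.12,-.055),(.12,.055),(-.12,.055)],.012,(0,0,255))
L([(-.097,-.018),(-.033,-.018),(-.033,.018),(-.097,.018)],.06,(0,200,0))
cv2.imwrite('pics/ov.png',im)
M=R.from_quat(sensors.sense()['tool_rot']).as_matrix();print(np.arctan2(M[1,1],M[0,1]))"
```

```text
19.3 [ 0.3406 -0.2653  0.1888] [-0.5  0.9  0.2]
(227, 0, 178, 391) (array([ 382.6, -253.6]), array([130.8,  53. ]), np.float64(0.263))
-1.3161010317424917
```

View pics/ov.png

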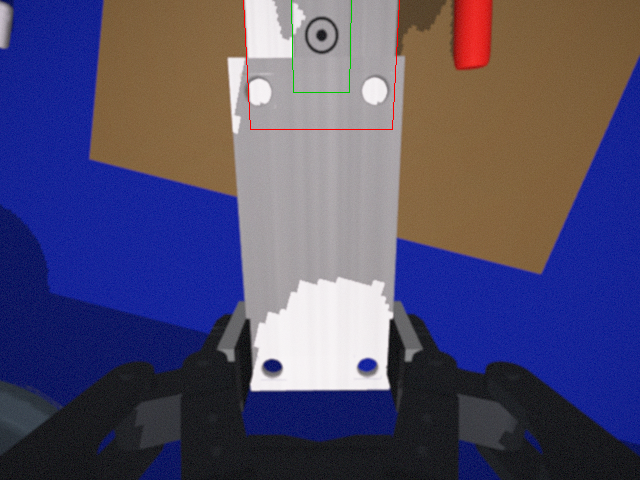

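The O-ring shows clearly at (322,35), and the projected base and block outlines match the picture.

```bash
python3 -c "
from h import *
m=np.load('mw.npy',allow_pickle=True).item()
print('port',plane(m,[[321.5,35]],.06).round(4))
for z in(.2103,):
    P=plane(m,[[229.5,57],[405,57],[252,390.5],[389,389.5]],z);f=P[:2].mean(0);n=P[2:].mean(0);d=f-n
    print(P.round(4),'c',((f+n)/2).round(4),'L',np.linalg.norm(d),'ang',np.arctan2(d[1],d[0]),'w',np.linalg.norm(P[0]-P[1]),np.linalg.norm(P[2]-P[3]),'far',f)
"
```

```text
port [[ 0.4651 -0.2339  0.06  ]]
[[ 0.424  -0.2174  0.2103]
 [ 0.4363 -0.2649  0.2103]
 [ 0.3184 -0.2458  0.2103]
 [ 0.3312 -0.2933  0.2103]] c [ 0.3775 -0.2553  0.2103] L 0.10911945396031894 ang 0.2631675076510811 w 0.04900344665438991 0.049181921304899116 far [ 0.43014268 -0.2411387   0.2103    ]
```

move_arm(targets=[{"dx": 0.5, "dy": 0.12, "dz": 0, "rx": 0, "ry": 0, "rz": 0}, {"dx": 0.8, "dy": 0.2, "dz": 0, "rx": 0, "ry": 0, "rz": 0}, {"dx": 0.8, "dy": 0.2, "dz": 0, "rx": 0, "ry": 0, "rz": 0}, {"dx": 0.8, "dy": 0.2, "dz": 0, "rx": 0, "ry": 0, "rz": 0}, {"dx": 0.6, "dy": 0.14, "dz": 0, "rx": 0, "ry": 0, "rz": 0}, {"dx": 0, "dy": 0, "dz": -0.3, "rx": 0, "ry": 0, "rz": 0}, {"dx": 0, "dy": 0, "dz": -0.6, "rx": 0, "ry": 0, "rz": 0}, {"dx": 0, "dy": 0, "dz": -0.6, "rx": 0, "ry": 0, "rz": 0}, {"dx": 0, "dy": 0, "dz": -0.6, "rx": 0, "ry": 0, "rz": 0}, {"dx": 0, "dy": 0, "dz": -0.6, "rx": 0, "ry": 0, "rz": 0}])

```text
t: 20.55
tcp_pos: [0.427, -0.2437, 0.1204]
tool_rot: [0.992, 0.127, -0.001, -0.0]
force: [0.6, 0.9, -0.4]
finger_gap: 0.556
gripper_force: 71.8
```

move_arm(targets=[{"dx": 0, "dy": 0, "dz": -0.6, "rx": 0, "ry": 0, "rz": 0}, {"dx": 0, "dy": 0, "dz": -0.6, "rx": 0, "ry": 0, "rz": 0}, {"dx": 0, "dy": 0, "dz": -0.6, "rx": 0, "ry": 0, "rz": 0}, {"dx": 0, "dy": 0, "dz": -0.5, "rx": 0, "ry": 0, "rz": 0}, {"dx": 0, "dy": 0, "dz": -0.3, "rx": 0, "ry": 0, "rz": 0}, {"dx": 0, "dy": 0, "dz": -0.2, "rx": 0, "ry": 0, "rz": 0}, {"dx": 0, "dy": 0, "dz": -0.1, "rx": 0, "ry": 0, "rz": 0}, {"dx": 0, "dy": 0, "dz": 0, "rx": 0, "ry": 0, "rz": 0}, {"dx": 0, "dy": 0, "dz": 0, "rx": 0, "ry": 0, "rz": 0}, {"dx": 0, "dy": 0, "dz": 0, "rx": 0, "ry": 0, "rz": 0}])

```text
t: 21.8
tcp_pos: [0.4281, -0.244, 0.0491]
tool_rot: [0.992, 0.127, 0.0, 0.0]
force: [-1.1, 0.1, -0.4]
finger_gap: 0.555
gripper_force: 71.8
```

move_arm(targets=[{"dx": 0, "dy": 0, "dz": -0.1, "rx": 0, "ry": 0, "rz": 0}, {"dx": 0, "dy": 0, "dz": -0.08, "rx": 0, "ry": 0, "rz": 0}, {"dx": 0, "dy": 0, "dz": -0.04, "rx": 0, "ry": 0, "rz": 0}, {"dx": 0, "dy": 0, "dz": -0.04, "rx": 0, "ry": 0, "rz": 0}, {"dx": 0, "dy": 0, "dz": -0.03, "rx": 0, "ry": 0, "rz": 0}, {"dx": 0, "dy": 0, "dz": 0, "rx": 0, "ry": 0, "rz": 0}, {"dx": 0, "dy": 0, "dz": 0, "rx": 0, "ry": 0, "rz": 0}, {"dx": 0, "dy": 0, "dz": 0, "rx": 0, "ry": 0, "rz": 0}, {"dx": 0, "dy": 0, "dz": 0, "rx": 0, "ry": 0, "rz": 0}, {"dx": 0, "dy": 0, "dz": 0, "rx": 0, "ry": 0, "rz": 0}])

```text
t: 23.05
tcp_pos: [0.4279, -0.2438, 0.0422]
tool_rot: [0.992, 0.127, 0.0, 0.0]
force: [-1.3, 0.5, 6.0]
finger_gap: 0.551
gripper_force: 72.3
```

move_arm(targets=[{"dx": 0, "dy": 0, "dz": 0, "rx": 0, "ry": 0, "rz": 0}, {"dx": 0, "dy": 0, "dz": 0, "rx": 0, "ry": 0, "rz": 0}, {"dx": 0, "dy": 0, "dz": 0, "rx": 0, "ry": 0, "rz": 0}, {"dx": 0, "dy": 0, "dz": 0, "rx": 0, "ry": 0, "rz": 0}, {"dx": 0, "dy": 0, "dz": 0, "rx": 0, "ry": 0, "rz": 0}, {"dx": 0, "dy": 0, "dz": 0.3, "rx": 0, "ry": 0, "rz": 0}, {"dx": 0, "dy": 0, "dz": 0.8, "rx": 0, "ry": 0, "rz": 0}, {"dx": 0, "dy": 0, "dz": 1, "rx": 0, "ry": 0, "rz": 0}, {"dx": 0, "dy": 0, "dz": 1, "rx": 0, "ry": 0, "rz": 0}, {"dx": 0, "dy": 0, "dz": 1, "rx": 0, "ry": 0, "rz": 0}], claw=95)

```text
t: 24.3
tcp_pos: [0.4279, -0.2438, 0.1454]
tool_rot: [0.992, 0.127, 0.0, 0.0]
force: [0.5, -0.3, -0.6]
finger_gap: 0.946
gripper_force: 0.0
```

```bash
python3 -c "
from h import *
wplate(.063)
m=cams.camera_model('wrist');np.save('mw.npy',m,allow_pickle=True)
f=np.array([np.cos(.256),np.sin(.256)]);n=np.array([-f[1],f[0]]);c=np.array([.4650,-.2339])
im=cv2.imread('pics/last.png')
P=np.array([[*(c+a*f+b*n),.063] for a,b in [(-.055,-.025),(.055,-.025),(.055,.025),(-.055,.025)]]);cv2.polylines(im,[proj(m,P).round().astype(int)],True,(0,0,255),1)
cv2.imwrite('pics/ov2.png',im)"
```

```text
24.35 [ 0.4294 -0.245   0.1481] [ 0.4 -0.4  1.7]
(230, 0, 178, 284) (array([ 484.7, -228.6]), array([152.3,  89.5]), np.float64(0.257))
```

View pics/ov2.png

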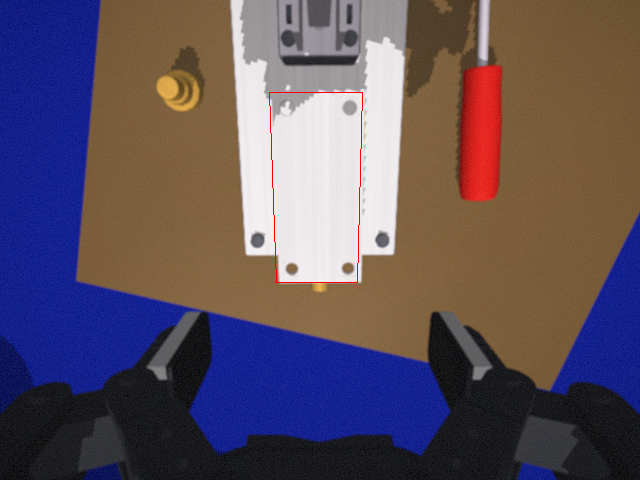

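The plate sits on the port block within 1–2 mm of the ideal outline: near end at (278–361,282), overlay at (277–358,282). Next I move over the clamp with the fingers shut.

move_arm(targets=[{"dx": 0, "dy": 0, "dz": 1, "rx": 0, "ry": 0, "rz": 0}, {"dx": 0, "dy": 0, "dz": 1, "rx": 0, "ry": 0, "rz": 0}, {"dx": 0, "dy": 0, "dz": 0.9, "rx": 0, "ry": 0, "rz": 0}, {"dx": 0.9, "dy": 0.25, "dz": 0, "rx": 0, "ry": 0, "rz": 0}, {"dx": 0.9, "dy": 0.25, "dz": 0, "rx": 0, "ry": 0, "rz": 0}, {"dx": 0.9, "dy": 0.25, "dz": 0, "rx": 0, "ry": 0, "rz": 0}, {"dx": 0.9, "dy": 0.25, "dz": 0, "rx": 0, "ry": 0, "rz": 0}, {"dx": 0.9, "dy": 0.25, "dz": 0, "rx": 0, "ry": 0, "rz": 0}, {"dx": 0.9, "dy": 0.25, "dz": 0, "rx": 0, "ry": 0, "rz": 0}, {"dx": 0.9, "dy": 0.25, "dz": 0, "rx": 0, "ry": 0, "rz": 0}], claw=0)

```text
t: 25.6
tcp_pos: [0.5858, -0.1997, 0.2163]
tool_rot: [0.992, 0.127, -0.0, -0.0]
force: [-0.9, -0.0, 0.4]
finger_gap: 0.0
gripper_force: 0.0
```

Run:
```python
from h import *
s=sensors.sense();print(s["t"],s["tcp_pos"],s["force"])
f=np.array([np.cos(.256),np.sin(.256)]);n=np.array([-f[1],f[0]]);hg=np.array([.5279,-.2174])+.041*f
im=cams.snapshot("scene");m=cams.camera_model("scene")
# black grip in scene: dark pixels near expected region, triangulated onto the vertical plane through fixture axis
h=cv2.cvtColor(im,cv2.COLOR_RGB2HSV)[...,2]
for hh in (1.0,1.05,1.1):
    P=[[*(hg+r*np.cos(hh)*f),.084+r*np.sin(hh)] for r in(.04,.085,.108)];print(hh,proj(m,P).round(0).tolist(),[int(h[int(v),int(u)]) for u,v in proj(m,P)])
for hh in np.r_[1.1:-.01:-.1]:
    c,q=np.cos(hh),np.sin(hh);a=.09*c-.0085*q-.011;print(round(hh,2),(hg+a*f).round(4),round(.084+.09*q+.0085*c,4))
cv2.imwrite("pics/s2.png",im[:,:,::-1])
```

```text
25.6 [ 0.58580861 -0.1996627   0.21626958] [-0.85956654 -0.04081433  0.40979917]
1.0 [[224.0, 209.0], [219.0, 205.0], [217.0, 202.0]] [41, 63, 56]
1.05 [[224.0, 208.0], [220.0, 203.0], [217.0, 200.0]] [41, 58, 115]
1.1 [[224.0, 207.0], [220.0, 201.0], [217.0, 197.0]] [41, 63, 211]
1.1 [ 0.5891 -0.2014] 0.1681
1.0 [ 0.597  -0.1993] 0.1643
0.9 [ 0.6046 -0.1973] 0.1598
0.8 [ 0.6117 -0.1955] 0.1545
0.7 [ 0.6182 -0.1938] 0.1485
0.6 [ 0.6241 -0.1922] 0.1418
0.5 [ 0.6294 -0.1908] 0.1346
0.4 [ 0.6339 -0.1897] 0.1269
0.3 [ 0.6377 -0.1887] 0.1187
0.2 [ 0.6406 -0.1879] 0.1102
0.1 [ 0.6427 -0.1873] 0.1014
-0.0 [ 0.644 -0.187] 0.0925
```

move_arm(targets=[{"dx": 0.1, "dy": -0.06, "dz": 0, "rx": 0, "ry": 0, "rz": 0}, {"dx": 0, "dy": 0, "dz": -0.4, "rx": 0, "ry": 0, "rz": 0}, {"dx": 0, "dy": 0, "dz": -0.4, "rx": 0, "ry": 0, "rz": 0}, {"dx": 0, "dy": 0, "dz": -0.3, "rx": 0, "ry": 0, "rz": 0}, {"dx": 0, "dy": 0, "dz": -0.2, "rx": 0, "ry": 0, "rz": 0}, {"dx": 0, "dy": 0, "dz": -0.2, "rx": 0, "ry": 0, "rz": 0}, {"dx": 0, "dy": 0, "dz": -0.2, "rx": 0, "ry": 0, "rz": 0}, {"dx": 0, "dy": 0, "dz": 0, "rx": 0, "ry": 0, "rz": 0}, {"dx": 0, "dy": 0, "dz": 0, "rx": 0, "ry": 0, "rz": 0}, {"dx": 0, "dy": 0, "dz": 0, "rx": 0, "ry": 0, "rz": 0}])

```text
t: 26.9
tcp_pos: [0.5882, -0.2017, 0.1744]
tool_rot: [0.992, 0.127, 0.0, 0.0]
force: [-0.6, 0.1, -1.2]
finger_gap: 0.002
gripper_force: 0.0
```

move_arm(targets=[{"dx": 0.04, "dy": 0.01, "dz": -0.15, "rx": 0, "ry": 0, "rz": 0}, {"dx": 0, "dy": 0, "dz": -0.1, "rx": 0, "ry": 0, "rz": 0}, {"dx": 0.16, "dy": 0.04, "dz": -0.07, "rx": 0, "ry": 0, "rz": 0}, {"dx": 0.16, "dy": 0.04, "dz": -0.08, "rx": 0, "ry": 0, "rz": 0}, {"dx": 0.15, "dy": 0.04, "dz": -0.09, "rx": 0, "ry": 0, "rz": 0}, {"dx": 0.15, "dy": 0.04, "dz": -0.09, "rx": 0, "ry": 0, "rz": 0}, {"dx": 0.14, "dy": 0.04, "dz": -0.1, "rx": 0, "ry": 0, "rz": 0}, {"dx": 0.14, "dy": 0.04, "dz": -0.11, "rx": 0, "ry": 0, "rz": 0}, {"dx": 0, "dy": 0, "dz": 0, "rx": 0, "ry": 0, "rz": 0}, {"dx": 0, "dy": 0, "dz": 0, "rx": 0, "ry": 0, "rz": 0}])

```text
t: 28.15
tcp_pos: [0.612, -0.1954, 0.1541]
tool_rot: [0.992, 0.127, 0.001, 0.0]
force: [-0.8, -1.3, 1.1]
finger_gap: 0.0
gripper_force: 0.7
```

move_arm(targets=[{"dx": 0.13, "dy": 0.03, "dz": -0.12, "rx": 0, "ry": 0, "rz": 0}, {"dx": 0.13, "dy": 0.03, "dz": -0.12, "rx": 0, "ry": 0, "rz": 0}, {"dx": 0.12, "dy": 0.03, "dz": -0.13, "rx": 0, "ry": 0, "rz": 0}, {"dx": 0.12, "dy": 0.03, "dz": -0.13, "rx": 0, "ry": 0, "rz": 0}, {"dx": 0.11, "dy": 0.03, "dz": -0.14, "rx": 0, "ry": 0, "rz": 0}, {"dx": 0.11, "dy": 0.03, "dz": -0.14, "rx": 0, "ry": 0, "rz": 0}, {"dx": 0.09, "dy": 0.02, "dz": -0.15, "rx": 0, "ry": 0, "rz": 0}, {"dx": 0.09, "dy": 0.02, "dz": -0.15, "rx": 0, "ry": 0, "rz": 0}, {"dx": 0.08, "dy": 0.02, "dz": -0.16, "rx": 0, "ry": 0, "rz": 0}, {"dx": 0.08, "dy": 0.02, "dz": -0.16, "rx": 0, "ry": 0, "rz": 0}])

```text
t: 29.4
tcp_pos: [0.6381, -0.1887, 0.119]
tool_rot: [0.992, 0.127, 0.0, -0.0]
force: [-1.9, 1.0, 3.3]
finger_gap: 0.001
gripper_force: 2.3
```

move_arm(targets=[{"dx": 0.06, "dy": 0.02, "dz": -0.17, "rx": 0, "ry": 0, "rz": 0}, {"dx": 0.06, "dy": 0.02, "dz": -0.17, "rx": 0, "ry": 0, "rz": 0}, {"dx": 0.04, "dy": 0.01, "dz": -0.17, "rx": 0, "ry": 0, "rz": 0}, {"dx": 0.04, "dy": 0.01, "dz": -0.17, "rx": 0, "ry": 0, "rz": 0}, {"dx": 0.03, "dy": 0.01, "dz": -0.17, "rx": 0, "ry": 0, "rz": 0}, {"dx": 0.02, "dy": 0, "dz": -0.15, "rx": 0, "ry": 0, "rz": 0}, {"dx": 0, "dy": 0, "dz": -0.08, "rx": 0, "ry": 0, "rz": 0}, {"dx": 0, "dy": 0, "dz": 0, "rx": 0, "ry": 0, "rz": 0}, {"dx": 0, "dy": 0, "dz": 0, "rx": 0, "ry": 0, "rz": 0}, {"dx": 0, "dy": 0, "dz": 0, "rx": 0, "ry": 0, "rz": 0}])

```text
t: 30.65
tcp_pos: [0.6443, -0.187, 0.0927]
tool_rot: [0.992, 0.127, 0.0, -0.0]
force: [-0.8, 0.6, 6.2]
finger_gap: -0.002
gripper_force: 3.0
```

move_arm(targets=[{"dx": 0, "dy": 0, "dz": -0.04, "rx": 0, "ry": 0, "rz": 0}, {"dx": 0, "dy": 0, "dz": -0.04, "rx": 0, "ry": 0, "rz": 0}, {"dx": 0, "dy": 0, "dz": 0, "rx": 0, "ry": 0, "rz": 0}, {"dx": 0, "dy": 0, "dz": 0, "rx": 0, "ry": 0, "rz": 0}, {"dx": 0, "dy": 0, "dz": 0, "rx": 0, "ry": 0, "rz": 0}, {"dx": 0, "dy": 0, "dz": 0, "rx": 0, "ry": 0, "rz": 0}, {"dx": 0, "dy": 0, "dz": 0, "rx": 0, "ry": 0, "rz": 0}, {"dx": 0, "dy": 0, "dz": 0, "rx": 0, "ry": 0, "rz": 0}, {"dx": 0, "dy": 0, "dz": 0, "rx": 0, "ry": 0, "rz": 0}, {"dx": 0, "dy": 0, "dz": 0, "rx": 0, "ry": 0, "rz": 0}])

```text
t: 31.9
tcp_pos: [0.6443, -0.1871, 0.0925]
tool_rot: [0.992, 0.127, 0.0, 0.0]
force: [-3.8, 1.2, 13.5]
finger_gap: 0.001
gripper_force: 6.9
```

move_arm(targets=[{"dx": 0, "dy": 0, "dz": -0.05, "rx": 0, "ry": 0, "rz": 0}, {"dx": 0, "dy": 0, "dz": -0.05, "rx": 0, "ry": 0, "rz": 0}, {"dx": 0, "dy": 0, "dz": 0, "rx": 0, "ry": 0, "rz": 0}, {"dx": 0, "dy": 0, "dz": 0, "rx": 0, "ry": 0, "rz": 0}, {"dx": 0, "dy": 0, "dz": 0, "rx": 0, "ry": 0, "rz": 0}, {"dx": 0, "dy": 0, "dz": 0, "rx": 0, "ry": 0, "rz": 0}, {"dx": 0, "dy": 0, "dz": 0, "rx": 0, "ry": 0, "rz": 0}, {"dx": 0, "dy": 0, "dz": 0, "rx": 0, "ry": 0, "rz": 0}, {"dx": 0, "dy": 0, "dz": 0, "rx": 0, "ry": 0, "rz": 0}, {"dx": 0, "dy": 0, "dz": 0, "rx": 0, "ry": 0, "rz": 0}])

```text
t: 33.15
tcp_pos: [0.6444, -0.1871, 0.0922]
tool_rot: [0.992, 0.127, 0.001, 0.0]
force: [-6.8, 2.9, 23.9]
finger_gap: -0.0
gripper_force: 11.9
```

move_arm(targets=[{"dx": 0, "dy": 0, "dz": 0.2, "rx": 0, "ry": 0, "rz": 0}, {"dx": 0, "dy": 0, "dz": 0.6, "rx": 0, "ry": 0, "rz": 0}, {"dx": 0, "dy": 0, "dz": 1, "rx": 0, "ry": 0, "rz": 0}, {"dx": 0, "dy": 0, "dz": 1, "rx": 0, "ry": 0, "rz": 0}, {"dx": 0, "dy": 0, "dz": 1, "rx": 0, "ry": 0, "rz": 0}, {"dx": -1, "dy": -0.25, "dz": 1, "rx": 0, "ry": 0, "rz": 0}, {"dx": -1, "dy": -0.25, "dz": 1, "rx": 0, "ry": 0, "rz": 0}, {"dx": -1, "dy": -0.25, "dz": 0, "rx": 0, "ry": 0, "rz": 0}, {"dx": -1, "dy": -0.25, "dz": 0, "rx": 0, "ry": 0, "rz": 0}, {"dx": -1, "dy": -0.25, "dz": 0, "rx": 0, "ry": 0, "rz": 0}])

```text
t: 34.4
tcp_pos: [0.5184, -0.2186, 0.2328]
tool_rot: [0.992, 0.127, 0.0, -0.0]
force: [0.3, -0.3, -0.2]
finger_gap: 0.001
gripper_force: 0.0
```

move_arm(targets=[{"dx": -1, "dy": -0.25, "dz": 0, "rx": 0, "ry": 0, "rz": 0}, {"dx": -1, "dy": -0.25, "dz": 0, "rx": 0, "ry": 0, "rz": 0}, {"dx": -0.6, "dy": -0.15, "dz": 0, "rx": 0, "ry": 0, "rz": 0}, {"dx": 0, "dy": 0, "dz": 0, "rx": 0, "ry": 0, "rz": 0}, {"dx": 0, "dy": 0, "dz": 0, "rx": 0, "ry": 0, "rz": 0}, {"dx": 0, "dy": 0, "dz": 0, "rx": 0, "ry": 0, "rz": 0}, {"dx": 0, "dy": 0, "dz": 0, "rx": 0, "ry": 0, "rz": 0}, {"dx": 0, "dy": 0, "dz": 0, "rx": 0, "ry": 0, "rz": 0}, {"dx": 0, "dy": 0, "dz": 0, "rx": 0, "ry": 0, "rz": 0}, {"dx": 0, "dy": 0, "dz": 0, "rx": 0, "ry": 0, "rz": 0}])

```text
t: 35.65
tcp_pos: [0.4542, -0.2346, 0.2328]
tool_rot: [0.992, 0.127, 0.0, 0.0]
force: [-0.3, -0.9, -0.2]
finger_gap: 0.003
gripper_force: 0.0
```

Run:
```python
from h import *
f=np.array([np.cos(.256),np.sin(.256)]);hg=np.array([.5279,-.2174])+.041*f
m=cams.camera_model("wrist");im=cams.snapshot("wrist");s=sensors.sense();print(s["t"],s["tcp_pos"],s["force"])
cv2.imwrite("pics/w9.png",im[:,:,::-1]);g=cv2.cvtColor(im,cv2.COLOR_RGB2GRAY)
c0=np.array([.4650,-.2339]);n=np.array([-f[1],f[0]])
# dark grip pixels near axis (wrist) and at h=0 line in the scene view
t=cams.snapshot("scene");ms=cams.camera_model("scene");gs=cv2.cvtColor(t,cv2.COLOR_RGB2GRAY)
for hh in(0,.1,.2,1.05):
    P=[[*(hg+r*np.cos(hh)*f),.084+r*np.sin(hh)] for r in np.r_[.03:.13:.01]];uv=proj(ms,P).round().astype(int);print(hh,[int(gs[v,u]) for u,v in uv])
# plate hole / end positions: scan grey profile along & across the plate in wrist view
for name,a,b in(("across near end",[-.048,-.035],[-.048,.035]),("along",[-.065,.018],[-.045,.018])):
    k=np.linspace(0,1,36);P=[[*(c0+(a[0]+(b[0]-a[0])*t)*f+(a[1]+(b[1]-a[1])*t)*n),.063] for t in k];uv=proj(m,P).round().astype(int)
    print(name,[int(g[v,u]) if 0<=v<480 and 0<=u<640 else -1 for u,v in uv])
for z,u in((.063,proj(m,[[*(c0+.055*f),.063],[*(c0-.055*f),.063]])),): print(u)
```

```text
35.7 [ 0.45418614 -0.23461319  0.23281072] [-0.58418986  1.04606339 -0.31690332]
0 [212, 59, 53, 49, 47, 52, 52, 47, 52, 227]
0.1 [214, 146, 50, 49, 48, 50, 51, 50, 51, 41]
0.2 [213, 230, 63, 40, 40, 34, 36, 111, 142, 140]
1.05 [157, 188, 249, 248, 247, 249, 254, 162, 167, 166]
across near end [114, 110, 112, 114, 115, 199, 241, 226, 152, 117, 149, 227, 241, 238, 238, 242, 240, 240, 243, 237, 242, 242, 241, 243, 235, 130, 113, 120, 230, 240, 226, 115, 116, 116, 110, 110]
along [111, 113, 111, 111, 117, 113, 113, 114, 114, 114, 113, 113, 109, 112, 112, 142, 142, 196, 235, 235, 241, 240, 240, 238, 227, 227, 188, 188, 140, 114, 114, 112, 115, 115, 112, 113]
[[322.37072609 138.44630108]
 [322.37286085 273.55404768]]
```

```bash
python3 -c "
from station import order
print(order.sign_off())"
```

```text
the job is handed in; nothing more can be done
None
```

The job is handed in at about 36 s of the 64 s allowed: the plate is on the port block, within about 1 mm of centre and in line by my camera measurements, and the clamp handle is fully down with the robot clear; I did not re-measure the other items at the end.

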